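# Shut the twin strainer's selector and unscrew a cap of unknown thread hand

### The job

In the sink cabinet, first turn the black selector knob of the twin water strainer to its red mark to shut off the water. Then unscrew the orange cap: nobody knows whether its thread is right- or left-hand, so try it both ways and turn it the way that loosens. Finish with the cap off and held in the gripper, lifted at least 5 cm clear of its neck; leave the blue cap screwed on and the bucket, acrylic box and brush where they are.

Things in the scene. Friction and masses are not known exactly. Their poses are not given: they have to be found in the camera images.
- unit_top (a point): twin water strainer bolted to the floor, 215 x 300 mm: two clear pots (94 mm across, white heads' flat tops 128 mm up) and a brass selector valve on the robot's side. Point: middle of the unit, 128 mm up, z up. In its axes the pots' axes stand at x 10, y +85 and -85 mm, the selector's at x -75, y 0. Necks 36 mm across stand on the heads; their rims are 28 mm above this point.
- selector_grip (a point): selector knob: black upright bar grip 46 mm long, 13 wide, 32 tall, its top 156 mm above the floor, over a white dial 92 mm across whose face is 118 mm up (6 mm under the bar). Point: on the upright turning axis, 14 mm below the bar's top; it turns with the knob: x along the bar to the pointer end (white stripe), z up.
- selector (a joint): selector angle in rad, growing clockwise seen from above. Spring detents: 0 green mark (both pots on), 0.698 yellow, 1.396 red (water shut), 2.094 blue. Starts near green or yellow, seldom between. It takes up to about 0.2 N m to turn over a detent; let go, it settles into the nearest one.
- red_mark (a point): small red mark (16 x 10 mm) on the white dial, 37 mm from the selector's axis; the knob's pointer end must point at it
- orange_cap_crown (a point): orange screw cap, 38 mm tall, 50 to 85 g, on one of the two pots (either one). Point: on its axis, in the middle of the knurled crown (56 mm across, 14 mm tall, the part to grip), 7 mm below the flat top, which has a white stripe along this point's x; z up. Below the crown a skirt 53 mm across, 24 mm tall, ends 4 mm above the pot's head.
- orange_cap_skirt (a point): middle of the orange cap's lower edge, z up. Starts screwed home on a three-start quick thread, right- or left-hand, hidden. Loosened (right-hand: counter-clockwise from above) it turns freely, does not rise by itself, lifts straight off after 55 to 95 degrees (75 is best; stop at 97). The other way: hard stop within 3 degrees; wrist torque rises (over 0.3 N m at 35 N grip, near 0 when free), fingers slip.
- blue_cap_crown (a point): blue cap on the other pot, same shape, size and point as the orange one's crown; to be left screwed on
- bucket_mid (a point): bystander: teal plastic bucket, 198 mm across the rim, 166 mm tall, on the floor on either side of the unit. Point: its middle, 83 mm up.
- acrylic_box_mid (a point): bystander: clear acrylic box with a latch, 104 x 154 x 59 mm, on the floor beyond the unit. Point: its middle, 30 mm up.
- brush_mid (a point): bystander: wooden-backed scrub brush, 50 x 150 x 40 mm, bristles down on the floor, on the side of the unit where the bucket is not. Point: its middle, 20 mm up.
Things that resemble listed ones, but are neither listed nor needed, are in the scene too. Of the things that look like the part that bears orange_cap_crown, the smallest one is meant.

How it is judged:
By the outcome, as a careful person would: the job done as asked, in the order asked, and still so for the second after the job is handed in, while the arm keeps its last pose, push and grip.
It also fails if it takes over 54 s, if anything falls off the work surface, if the arm or the gripper's body presses on something with over 40 N, if the wrist force passes 120 N, or if a joint passes its speed limit or range.

### The arm

A 6-joint arm with a two-finger parallel gripper is mounted at the origin on the work surface. World frame = base frame: x ahead of the robot, y to its left, z up, the work surface at z = 0. Lengths are in m, angles in degrees, forces in N, time in s.
With the tool pointing down it reaches from about 0.15 to 0.775 m from the base axis. Payload 6.1 kg.
Tool frame: the origin (TCP) lies on the centre line of the jaws, within the pads' length; the fingertips stand 17 mm ahead of it and the grasp point (between the pads) lies 2 mm behind it (env.tip_reach is the z of the fingertips in the tool frame, in m); z points along the fingers, y is the direction in which the jaws open and shut (so a half turn about z gives the same grasp; the last joint's range is limited). The gripper opens to 85 mm and grips with 20 to 120 N. Pads are 22 mm wide; open, the fingers measure 114 mm over their backs; the gripper's body (76 mm by 85 mm) begins 54 mm behind the grasp point. The pads swing forward as they close: fully open they stand 13 mm farther back than shut.
Start: joints at [69.614, 7.208, -2.269, 80.523, 0, 90], TCP at [0.183, 0.492, 0.248] pointing down, gripper open.
Joint ranges: [-155.77, 155.77], [-54.66, 111.73], [-72.52, 77.12], [-102.08, 115.82], [-83.92, 84.16], [-180, 180]. Speed limits (degrees/s): [136.94, 136.94, 172.46, 180, 180, 180].

### API

Orientations are given as [roll, pitch, yaw] about the fixed x, y, z axes, in that order (R = Rz(yaw) Ry(pitch) Rx(roll)).
In Python, from station import status, read_camera, env, trace gives the robot as it stands. The module is installed in compiled form; this text tells all that it offers.
- The arm moves only by the shell command python3 -m jog 'ROWS'. ROWS is JSON, a list of rows, each an object of numbers: "x", "y", "z": the shift along the tool's x, y, z in mm; "spin": the turn about the tool's z in degrees; "fingers": the finger opening in mm, from 0 to 85.4. A call has 1 to 5 rows; each row is the pose to reach, as a shift and turn from the pose commanded when the call began, along the tool's axes at that moment; what a row does not reach only later rows make up. A row lasts 1/10 s, in which the tool goes at most 50 mm and 8.59 degrees, less where a joint would pass 70% of its speed; a pose out of reach is approached as far as the arm can. A call with a gripper value outside its range is refused whole. The fingers move at their own pace and stop on an object; the grip force is fixed at half the most. Time passes only in rows, so rows that repeat a pose let the fingers close. It gives the time, the measured TCP pose, the force and the opening at its end, in the units of the state.
- status.observe(): the state, without advancing time (a new reading comes with each control period).
- read_camera(name): name is "scene" or "side" or "wrist"; returns a dict with "img" (400x640x3 uint8, blue, green, red), "camera_matrix" (3x3 intrinsics, pixels), "rvec" (rotation vector, rad) and "tvec" (3), from world to camera coordinates, as OpenCV has them. Camera axes: x right, y down, z forward; pixel columns grow to the right and rows downward; lengths in m; the calibration is good to about 2 mm. A picture is of the moment at which its call begins. There is no depth.
- env.hand_in(): hands the job in, once; it reports no verdict.
Trained networks look in a picture, given as the dict that the camera call returned (one of the last four; its "shot" number tells which), for a name from the list of things; names that differ only in an ending like _2 or _b are one class to them, and where a whole thing is asked for, a point or a joint stands for the part that bears it (a point fixed in the world has none). Each returns a list of dicts, best first, with "score" (0 to 1); they miss things now and then, are a little off and sometimes report something else, mostly with a low value. They report only what shows in the picture. A call takes as long as a camera call. They do not tell look-alikes from the thing itself.
- trace(name, picture): "mask" (400x640 bool, what is visible of it) and "bbox" ([left, top, right, bottom] in pixels, round what is visible of it).
The state is a dict: "time": time; "joints": joint angles; "qd": joint speeds; "joint_efforts": joint torques, N m; "ee_pos": TCP position; "tcp_rot": TCP orientation; "contact_force": force on the tool from outside, world axes, zero at the start; "ft_torque": the same for the moment, N m; "gripper_width": opening from 0.0 (shut) to 1.0 (fully open).
Only numpy, scipy, OpenCV 4.12 (cv2) and the standard library are available. Lean on these libraries where they do the work, as an engineer would, in place of code of your own. Each camera call takes 0.05 s, during which the arm holds its last target.

## Working session

There is one attempt and no reset: what is moved stays moved. The work goes in short steps, Python scripts to look and compute and a shell command to move; the robot and the scene stay as the last step left them, time stands still between calls to the robot, and variables do not carry over. Pictures are saved under pics/ and viewed, and the job is handed in when it is done.

```bash
ls; mkdir -p pics
python3 - <<'E'
from station import status, read_camera, env, trace
import cv2
print(status.observe(), env.tip_reach)
for n in ["scene","side","wrist"]:
    p=read_camera(n); cv2.imwrite(f"pics/{n}0.png",p["img"])
    print(n,p["shot"],p["camera_matrix"].tolist(),p["rvec"],p["tvec"])
E
```

```text
pics
{'time': 0.0, 'joints': array([ 6.96149946e+01,  7.24220685e+00, -2.32684526e+00,  8.05222639e+01,
        8.80887486e-04,  8.99995286e+01]), 'qd': array([-0.02085173,  0.08529254,  0.00128563,  0.01385456,  0.0507313 ,
        0.07884749]), 'joint_efforts': array([-1.13165352e-03, -4.35914361e+01,  3.52923810e+01,  1.73941744e-02,
        8.84227211e-05,  4.16925843e-06]), 'ee_pos': array([0.18273823, 0.49177447, 0.24751634]), 'tcp_rot': array([-1.79908684e+02, -8.81637691e-04,  1.59615465e+02]), 'contact_force': array([-0.47780495, -0.30554255, -0.20953261]), 'ft_torque': array([ 0.00602854, -0.06230348,  0.05263172]), 'gripper_width': 0.9988097952881189} 0.017
scene 1 [[416.4740459210689, 0.0, 329.04963075226067], [0.0, 416.4740459210689, 197.22227289457877], [0.0, 0.0, 1.0]] [ 2.29704042  0.90717403 -0.31797964] [-0.42933825 -0.19957323  1.36362678]
side 2 [[364.57620749128256, 0.0, 325.7335913877915], [0.0, 364.57620749128256, 198.8240098354345], [0.0, 0.0, 1.0]] [ 2.06487989 -0.59486296  0.35624648] [-0.45745106  0.28751761  0.82963141]
wrist 3 [[308.86927111306153, 0.0, 318.4610147753405], [0.0, 308.86927111306153, 195.37217934090614], [0.0, 0.0, 1.0]] [-2.36526562 -1.64734467 -0.24779296] [-0.52385701 -0.03862139  0.37981035]
```

View pics/scene0.png

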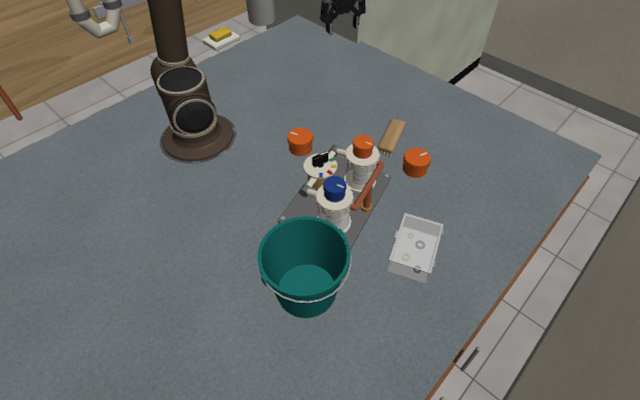

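View pics/side0.png

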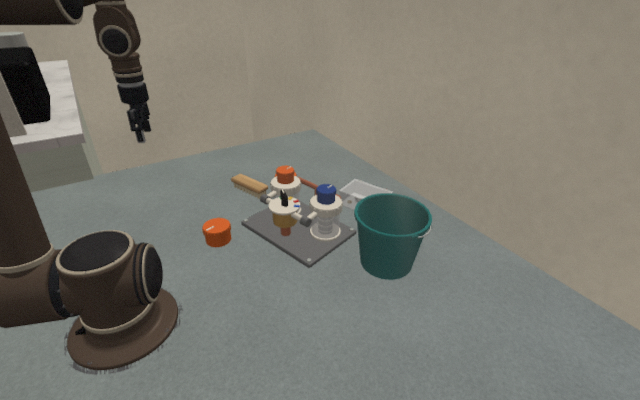

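View pics/wrist0.png

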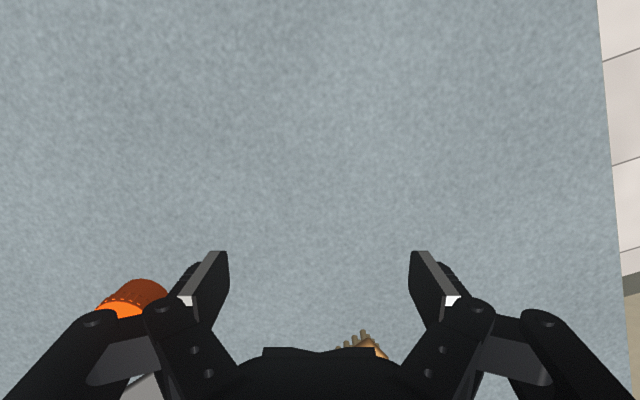

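The scene shows orange caps at (300,140) and (416,161), both on the floor, and at (363,146), on a pot. The blue cap is at (334,188) and the selector at (320,163). The orange cap on the pot is the likely target, so I'll enlarge that area and measure it.

```bash
cat > h.py <<'E'
import numpy as np, cv2
from station import status, read_camera, env, trace
def P(p):
    R,_=cv2.Rodrigues(np.array(p["rvec"],float)); t=np.array(p["tvec"],float).reshape(3); return np.array(p["camera_matrix"]),R,t
def ray(p,uv):
    K,R,t=P(p); d=R.T@np.linalg.inv(K)@np.array([uv[0],uv[1],1.]); return -R.T@t,d
def onz(p,uv,z):
    c,d=ray(p,uv); return c+d*(z-c[2])/d[2]
def proj(p,X):
    K,R,t=P(p); X=np.atleast_2d(X); x=(R@X.T).T+t; x=(K@x.T).T; return x[:,:2]/x[:,2:]
def tri(rs):
    A=np.zeros((3,3));b=np.zeros(3)
    for c,d in rs:
        d=d/np.linalg.norm(d);M=np.eye(3)-np.outer(d,d);A+=M;b+=M@c
    return np.linalg.solve(A,b)
E
python3 - <<'E'
from h import *
a=read_camera("scene"); b=read_camera("side")
for p,n,(l,t,r,bb) in((a,"scene",(270,110,450,230)),(b,"side",(195,150,400,270))):
    cv2.imwrite(f"pics/{n}_crop.png",cv2.resize(p["img"][t:bb,l:r],None,fx=4 if n=="scene" else 3.9,fy=4 if n=="scene" else 3.9,interpolation=cv2.INTER_CUBIC))
for nm in["orange_cap_crown","blue_cap_crown","selector_grip","red_mark","bucket_mid","brush_mid","acrylic_box_mid"]:
    for p,n in((a,"scene"),(b,"side")):
        for q in trace(nm,p)[:4]:
            v,u=np.nonzero(q["mask"]); print(nm,n,round(q["score"],2),q["bbox"],len(u),(u.mean().round(1),v.mean().round(1)))
E
```

```text
orange_cap_crown scene 0.88 [350.4, 133.8, 371.9, 159.4] 407 (np.float64(362.9), np.float64(146.7))
orange_cap_crown scene 0.68 [286.8, 128.8, 313.5, 155.0] 617 (np.float64(300.4), np.float64(141.7))
orange_cap_crown scene 0.58 [403.5, 149.0, 432.2, 178.4] 701 (np.float64(416.2), np.float64(162.5))
orange_cap_crown side 0.68 [202.4, 218.4, 229.8, 247.5] 710 (np.float64(216.9), np.float64(231.7))
orange_cap_crown side 0.63 [276.0, 167.0, 293.8, 185.8] 281 (np.float64(284.6), np.float64(173.7))
blue_cap_crown scene 0.68 [324.5, 176.4, 346.1, 203.9] 503 (np.float64(334.5), np.float64(188.6))
blue_cap_crown side 0.92 [315.3, 184.2, 335.6, 205.2] 366 (np.float64(325.6), np.float64(193.4))
selector_grip scene 0.59 [312.4, 155.0, 331.3, 170.3] 206 (np.float64(320.4), np.float64(159.5))
selector_grip side 0.53 [283.0, 187.8, 289.6, 207.9] 109 (np.float64(283.3), np.float64(197.7))
red_mark scene 0.98 [279.1, 144.1, 390.8, 247.1] 5619 (np.float64(340.7), np.float64(189.7))
red_mark side 0.71 [243.2, 175.1, 355.5, 266.9] 5256 (np.float64(299.0), np.float64(222.5))
bucket_mid scene 0.76 [258.9, 219.4, 350.4, 319.1] 7204 (np.float64(304.9), np.float64(264.4))
brush_mid scene 0.75 [379.0, 116.2, 406.1, 155.2] 594 (np.float64(391.3), np.float64(137.0))
brush_mid side 0.98 [229.4, 170.7, 267.3, 195.9] 485 (np.float64(248.5), np.float64(184.4))
acrylic_box_mid scene 0.9 [383.5, 213.3, 444.0, 281.0] 2759 (np.float64(415.3), np.float64(247.8))
acrylic_box_mid side 0.61 [337.9, 178.5, 388.9, 210.4] 745 (np.float64(357.5), np.float64(191.8))
```

View pics/scene_crop.png

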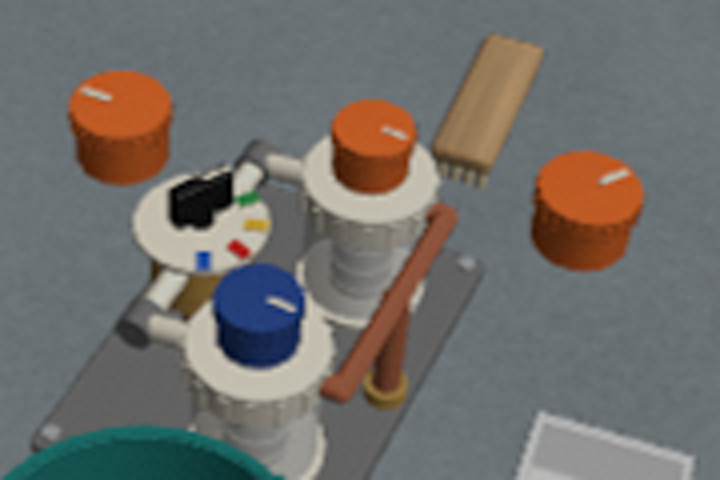

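View pics/side_crop.png

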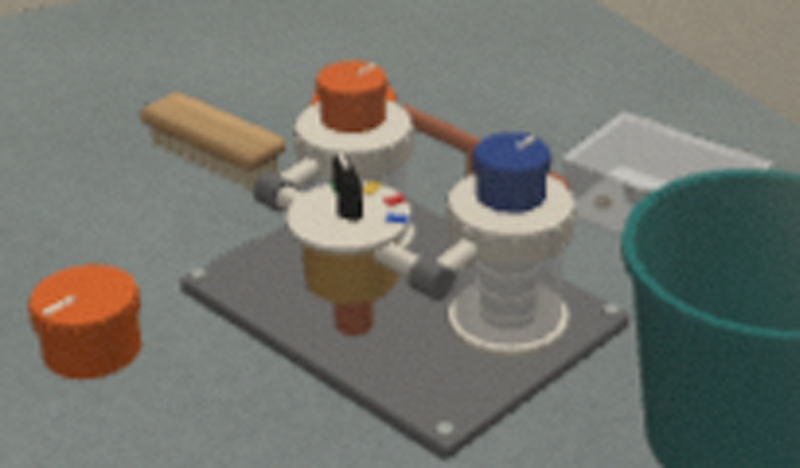

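Run:
```python
from h import *
a=read_camera("scene"); b=read_camera("side")
# crown+skirt centroid -> approx mid-cap height
for nm,u,v in(("orange",(362.9,146.7),(284.6,173.7)),("blue",(334.5,188.6),(325.6,193.4)),("sel",(320.4,159.5),(283.3,197.7))):
    print(nm,tri([ray(a,u),ray(b,v)]).round(4), "scene@z",onz(a,u,.15).round(4),onz(b,v,.15).round(4))
print("floor caps",onz(a,(300.4,141.7),.025),onz(a,(416.2,162.5),.025))
for uv in((391.3,137),(304.9,264.4),(415.3,247.8)): print(onz(a,uv,.03))
```

```text
orange [0.5202 0.2028 0.1536] scene@z [0.5196 0.2033 0.15  ] [0.5238 0.2129 0.15  ]
blue [0.5662 0.0393 0.1533] scene@z [0.5652 0.0402 0.15  ] [0.5695 0.0457 0.15  ]
sel [0.4616 0.0989 0.1399] scene@z [0.4702 0.0895 0.15  ] [0.4548 0.0871 0.15  ]
floor caps [0.28212562 0.19392258 0.025     ] [0.6020462  0.36993987 0.025     ]
[0.48020496 0.40464068 0.03      ]
[ 0.6100375 -0.1132478  0.03     ]
[0.77981029 0.11283071 0.03      ]
```

The orange cap on the pot is the target: it is the smallest of the three and the only one on a pot. The distance between the caps is 170 mm as expected, and the selector position predicted from them matches the triangulated one. Next, the mark bearings.

Run:
```python
from h import *
a=read_camera("scene"); b=read_camera("side")
S=np.array([.4614,.0985])
for n,u,v,us,vs in(("g",248,199,None,None),("y",257,225,371,187),("r",238,249,395,200),("b",204,261,398,219)):
    X=onz(a,(270+u/4,110+v/4),.118)[:2]-S; print(n,np.degrees(np.arctan2(X[1],X[0])).round(1),np.hypot(*X).round(4))
    if us:
        X=onz(b,(195+us/3.9,150+vs/3.9),.118)[:2]-S; print("  side",np.degrees(np.arctan2(X[1],X[0])).round(1),np.hypot(*X).round(4))
# project bar hypotheses
im=a["img"]; 
l,t,r,bb=295,135,350,195; f=10
def draw(p,box,f,th,name):
    l,t,r,bb=box
    c=cv2.resize(p["img"][t:bb,l:r],None,fx=f,fy=f,interpolation=cv2.INTER_CUBIC)
    for ang,col in th:
        d=np.array([np.cos(np.radians(ang)),np.sin(np.radians(ang))])
        q=proj(p,[[*(S-.023*d),.156],[*(S+.023*d),.156]])
        q=((q-[l,t]+.5)*f).astype(int); cv2.line(c,tuple(map(int,q[0])),tuple(map(int,q[1])),col,1); cv2.circle(c,tuple(map(int,q[1])),4,col,1)
    cv2.imwrite(name,c)
th=[(105,(0,255,0)),(65,(0,255,255))]
draw(a,(295,135,350,190),10,th,"pics/sa.png"); draw(b,(260,175,315,220),12,th,"pics/sb.png")
```

```text
g 74.1 0.0365
y 34.2 0.0376
  side 36.1 0.0403
r -5.9 0.0371
  side -2.8 0.0393
b -44.1 0.039
  side -42.3 0.0386
```

View pics/sa.png

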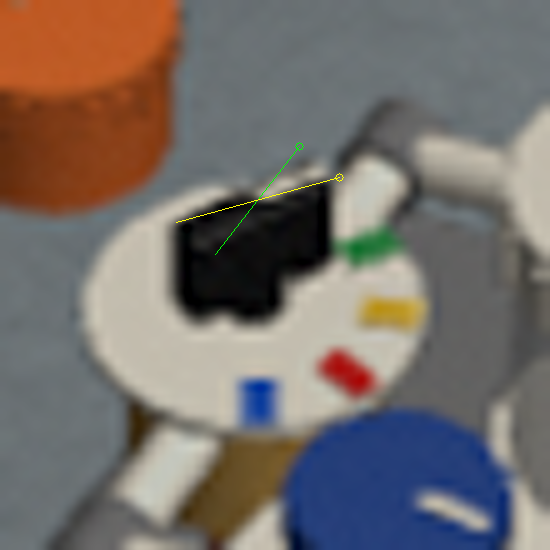

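View pics/sb.png

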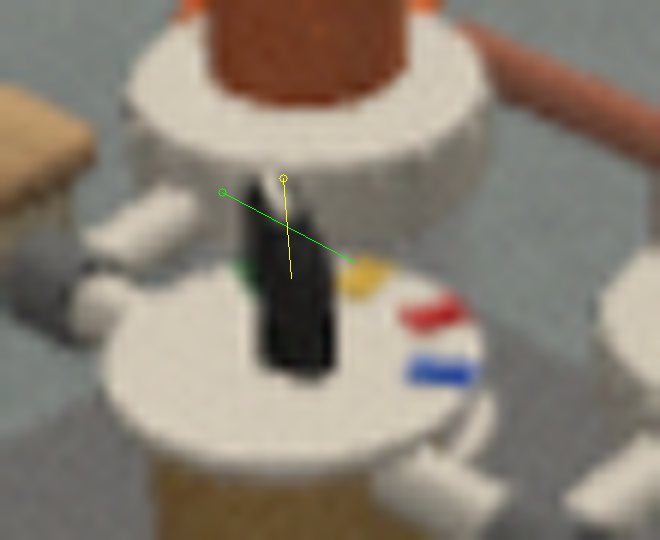

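The pointer end's white stripe points to the green mark, at a bearing of about 74°. Red is at about -6°. I'll move to above the selector with the tool x axis along the bar.

```bash
python3 - <<'E'
from h import *
a=read_camera("scene"); b=read_camera("side")
base=onz(a,(270+386/4,110+395/4),.01); print("base",base)
for z in(.1,.14,.16,.18,.2):
    print(z,onz(a,(270+397/4,110+288/4),z).round(3),"ends",onz(a,(270+447/4,110+212/4),z)[:2].round(3),onz(a,(270+335/4,110+388/4),z)[:2].round(3))
E
python3 -m jog '[{"x":-199,"y":-136,"spin":42.8},{"x":-199,"y":-136,"spin":42.8},{"x":-199,"y":-136,"spin":42.8},{"x":-199,"y":-136,"spin":42.8},{"x":-199,"y":-136,"spin":42.8}]'
```

```text
base [0.59983522 0.13872102 0.01      ]
0.1 [0.588 0.154 0.1  ] ends [0.568 0.232] [0.613 0.061]
0.14 [0.608 0.123 0.14 ] ends [0.589 0.198] [0.633 0.035]
0.16 [0.619 0.108 0.16 ] ends [0.6   0.181] [0.642 0.022]
0.18 [0.629 0.093 0.18 ] ends [0.611 0.164] [0.652 0.009]
0.2 [0.639 0.078 0.2  ] ends [0.622 0.147] [ 0.662 -0.003]schema error: expected keys x, y, z, spin, fingers
```

```bash
python3 -m jog '[{"x":-199,"y":-136,"z":0,"spin":42.8,"fingers":85},{"x":-199,"y":-136,"z":0,"spin":42.8,"fingers":85},{"x":-199,"y":-136,"z":0,"spin":42.8,"fingers":85},{"x":-199,"y":-136,"z":0,"spin":42.8,"fingers":85},{"x":-199,"y":-136,"z":0,"spin":42.8,"fingers":85}]'; python3 -c "
from station import status
print(status.observe())"
```

```text
time: 1.75
ee_pos: [0.3228, 0.2933, 0.2485]
tcp_rot: [180.0, 0.0, 116.4]
contact_force: [1.5, 0.1, -0.7]
gripper_width: 1.0
{'time': 1.75, 'joints': array([ 4.22636490e+01, -2.42336691e+00, -1.23386965e+01,  8.00526637e+01,
       -1.63081863e-02,  1.05823024e+02]), 'qd': array([-52.30658885,  -6.90160163,  -6.6088377 ,  -0.20442328,
         0.30664422,  31.63416294]), 'joint_efforts': array([ 6.06126711e+00, -3.33144808e+01,  3.49478066e+01,  5.12868538e-01,
       -1.61084236e-02, -6.44907877e-01]), 'ee_pos': array([0.32284226, 0.29328254, 0.24850696]), 'tcp_rot': array([1.79964759e+02, 6.96307499e-03, 1.16440619e+02]), 'contact_force': array([ 1.5166695 ,  0.07776784, -0.70874928]), 'ft_torque': array([ 0.00117794, -0.04995621, -0.06326956]), 'gripper_width': 0.9998277816998155}
```

```bash
python3 -m jog '[{"x":-238,"y":36,"z":0,"spin":-43,"fingers":85},{"x":-238,"y":36,"z":0,"spin":-43,"fingers":85},{"x":-238,"y":36,"z":0,"spin":-43,"fingers":85},{"x":-238,"y":36,"z":0,"spin":-43,"fingers":85},{"x":-238,"y":36,"z":0,"spin":-43,"fingers":85}]'; python3 -m jog '[{"x":0,"y":0,"z":0,"spin":-42,"fingers":85},{"x":0,"y":0,"z":0,"spin":-42,"fingers":85},{"x":0,"y":0,"z":0,"spin":-42,"fingers":85},{"x":0,"y":0,"z":0,"spin":-42,"fingers":85},{"x":0,"y":0,"z":0,"spin":-42,"fingers":85}]'; python3 -m jog '[{"x":0,"y":0,"z":0,"spin":-42,"fingers":85},{"x":0,"y":0,"z":0,"spin":-42,"fingers":85},{"x":0,"y":0,"z":0,"spin":-42,"fingers":85},{"x":0,"y":0,"z":0,"spin":-42,"fingers":85},{"x":0,"y":0,"z":0,"spin":-42,"fingers":85}]'
python3 - <<'E'
from h import *
p=read_camera("wrist");cv2.imwrite("pics/w1.png",p["img"])
s=status.observe(); print(s["time"],s["joints"].round(1),s["ee_pos"],s["tcp_rot"])
print(proj(p,[[.4614,.0985,.156],[.5202,.2028,.170],[.4614,.0985,.118]]))
E
```

```text
time: 2.25
ee_pos: [0.4451, 0.123, 0.2486]
tcp_rot: [180.0, 0.0, 153.3]
contact_force: [1.1, 0.6, 0.5]
gripper_width: 0.995
time: 2.75
ee_pos: [0.4444, 0.1244, 0.2484]
tcp_rot: [180.0, 0.0, -164.7]
contact_force: [0.0, 0.2, 0.1]
gripper_width: 0.993
time: 3.25
ee_pos: [0.4444, 0.1245, 0.2484]
tcp_rot: [-180.0, 0.0, -122.7]
contact_force: [-0.0, -0.3, 0.4]
gripper_width: 0.994
3.3 [ 15.7   0.3  -9.7  80.   -0.  -41.9] [0.44439646 0.12453665 0.24838995] [-1.79992898e+02  6.79803544e-03 -1.22460213e+02]
[[278.79417963 190.22535771]
 [290.69078776 337.40544028]
 [284.23192102 177.67586309]]
```

View pics/w1.png

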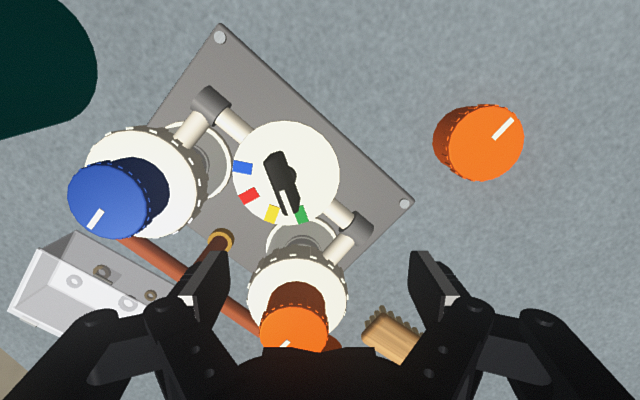

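The wrist view shows the knob at (283,183), with its white pointer at about (292,205), between yellow at (272,214) and green at (302,213). Enlarging for accuracy.

Run:
```python
from h import *
p=read_camera("wrist")
l,t,r,b=225,110,350,235;f=6
c=cv2.resize(p["img"][t:b,l:r],None,fx=f,fy=f,interpolation=cv2.INTER_CUBIC)[:600]
cv2.imwrite("pics/w2.png",c[:600,:])
hsv=cv2.cvtColor(p["img"],cv2.COLOR_BGR2HSV)
S=np.array([.4614,.0985])
m=np.zeros((400,640),bool);m[140:235,225:325]=1
for n,lo,hi in(("g",50,80),("y",18,28),("r",170,180),("b",105,125)):
    k=(hsv[...,0]>=lo)&(hsv[...,0]<=hi)&(hsv[...,1]>150)&(hsv[...,2]>90)&m
    v,u=np.nonzero(k); X=onz(p,(u.mean(),v.mean()),.1185)[:2]; print(n,len(u),u.mean(),v.mean(),X.round(4),np.degrees(np.arctan2(*(X-S)[::-1])).round(1),np.hypot(*(X-S)).round(4))
k=((hsv[...,2]>150)&m).astype(np.uint8)
# all marks circle fit
pts=[]
for n,lo,hi in(("g",50,80),("y",18,28),("r",170,180),("b",105,125)):
    kk=(hsv[...,0]>=lo)&(hsv[...,0]<=hi)&(hsv[...,1]>150)&(hsv[...,2]>90)&m
    v,u=np.nonzero(kk); pts.append(onz(p,(u.mean(),v.mean()),.1185)[:2])
pts=np.array(pts)
from scipy.optimize import least_squares
def g(q):
    a=q[2]-np.radians([0,40,80,120]); return (np.c_[q[0]+.037*np.cos(a),q[1]+.037*np.sin(a)]-pts).ravel()
s=least_squares(g,[*S,1.3]);print("sel axis",s.x[:2].round(4),"green bearing",np.degrees(s.x[2]).round(1),np.abs(s.fun).max())
C=s.x[:2]
kk=(hsv[...,2]<60);kk=kk&m
n,lab,st,ce=cv2.connectedComponentsWithStats(kk.astype(np.uint8));i=1+st[1:,4].argmax();print(st[i],ce[i])
for nm in["orange_cap_crown","blue_cap_crown"]:
    for q in trace(nm,p)[:3]:
        v,u=np.nonzero(q["mask"]); print(nm,round(q["score"],2),q["bbox"],onz(p,(u.mean(),v.mean()),.16).round(4))
```

```text
g 109 300.6880733944954 214.96330275229357 [0.4682 0.1343] 79.2 0.0364
y 179 270.4581005586592 213.79888268156424 [0.4901 0.1191] 35.7 0.0353
r 0 nan nan [nan nan] nan nan
b 193 242.01554404145077 166.60621761658032 [0.486  0.0716] -47.6 0.0365<stdin>:11: RuntimeWarning: Mean of empty slice.
  ret = ret.dtype.type(ret / rcount)
<stdin>:17: RuntimeWarning: Mean of empty slice.
Traceback (most recent call last):
ValueError: Residuals are not finite in the initial point.
```

View pics/w2.png

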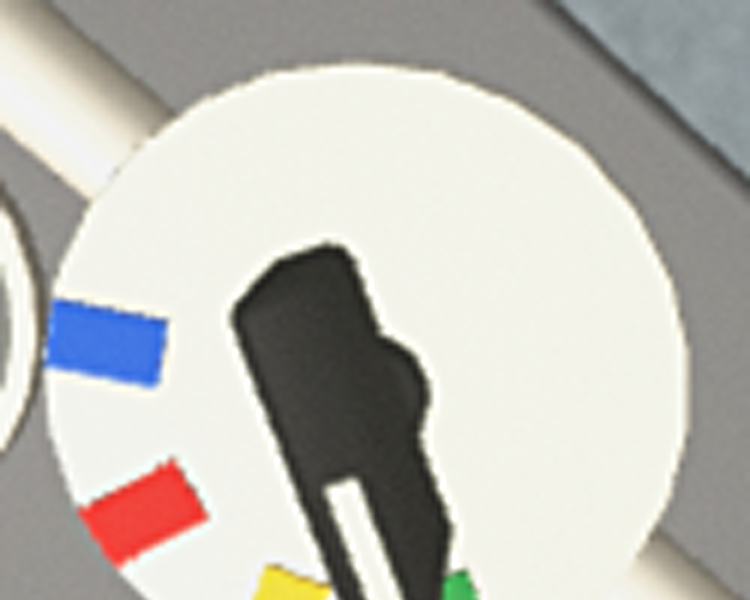

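Run:
```python
from h import *
p=read_camera("wrist")
hsv=cv2.cvtColor(p["img"],cv2.COLOR_BGR2HSV)
m=np.zeros((400,640),bool);m[140:235,225:325]=1
pts=[]
for lo,hi in((18,28),(0,6),(105,125)):
    kk=(hsv[...,0]>=lo)&(hsv[...,0]<=hi)&(hsv[...,1]>150)&(hsv[...,2]>90)&m
    if lo==18: kk[:, :]=kk
    v,u=np.nonzero(kk); print(len(u),u.mean(),v.mean()); pts.append(onz(p,(u.mean(),v.mean()),.1185)[:2])
pts=np.array(pts)
from scipy.optimize import least_squares
def g(q):
    a=q[2]-np.radians([40,80,120]); return (np.c_[q[0]+.037*np.cos(a),q[1]+.037*np.sin(a)]-pts).ravel()
s=least_squares(g,[.4614,.0985,1.3]);print("sel axis",s.x[:2].round(4),"green bearing",np.degrees(s.x[2]).round(1),np.abs(s.fun).max())
C=s.x[:2]
k=(hsv[...,2]<75)&m; n,lab,st,ce=cv2.connectedComponentsWithStats(k.astype(np.uint8));i=1+st[1:,4].argmax();print(st[i],ce[i])
w=((hsv[...,2]>170)&m); w=(hsv[...,2]>170).astype(np.uint8); w[:, :278]=0;w[:,297:]=0;w[:188]=0;w[220:]=0
n,lab,st,ce=cv2.connectedComponentsWithStats(w);print(st,ce.round(1))
for j in range(1,n):
    if 30<st[j,4]<200:
        v,u=np.nonzero(lab==j); X=np.array([onz(p,(x,y),.156)[:2] for x,y in zip(u,v)]); d=np.linalg.svd(X-X.mean(0))[2][0]; print("stripe",X.mean(0),np.degrees(np.arctan2(d[1],d[0])),np.linalg.norm(X.mean(0)-C), np.degrees(np.arctan2(*(X.mean(0)-C)[::-1])))
for nm in["orange_cap_crown","blue_cap_crown"]:
    for q in trace(nm,p)[:3]:
        v,u=np.nonzero(q["mask"]); print(nm,round(q["score"],2),q["bbox"],onz(p,(u.mean(),v.mean()),.16).round(4))
s=status.observe();print(s["ee_pos"],s["tcp_rot"])
```

```text
180 270.93333333333334 214.24444444444444
188 248.4840425531915 195.80851063829786
194 241.8556701030928 167.29896907216494
sel axis [0.4596 0.0978] green bearing 75.2 0.00016516650838700742
[ 264  152   36   63 1165] [282.07896996 179.36566524]
[[     0      0    640    400 255728]
 [   278    190     19     30    272]] [[319.5 199.5]
 [285.5 208.4]]
orange_cap_crown 0.71 [259.2, 280.1, 327.6, 349.8] [0.5119 0.1954 0.16  ]
orange_cap_crown 0.59 [435.0, 101.5, 523.7, 180.2] [0.3244 0.1431 0.16  ]
orange_cap_crown 0.47 [322.1, 339.0, 339.3, 354.1] [0.5005 0.2342 0.16  ]
blue_cap_crown 0.78 [66.7, 159.4, 171.1, 240.7] [0.5612 0.0386 0.16  ]
[0.44436501 0.12453344 0.24834841] [-1.79997207e+02  2.79318610e-03 -1.23208466e+02]
```

```bash
python3 -m jog '[{"x":13,"y":-28,"z":0,"spin":-18,"fingers":50},{"x":13,"y":-28,"z":20,"spin":-18,"fingers":50},{"x":13,"y":-28,"z":50,"spin":-18,"fingers":50},{"x":13,"y":-28,"z":80,"spin":-18,"fingers":50},{"x":13,"y":-28,"z":90,"spin":-18,"fingers":50}]'
python3 - <<'E'
from h import *
p=read_camera("wrist");cv2.imwrite("pics/w3.png",p["img"]);q=read_camera("side");cv2.imwrite("pics/s3.png",cv2.resize(q["img"][120:270,200:400],None,fx=4,fy=4))
E
```

```text
time: 4.0
ee_pos: [0.4592, 0.0979, 0.1556]
tcp_rot: [179.8, -0.1, -105.2]
contact_force: [-0.6, -0.7, 0.6]
gripper_width: 0.585
```

View pics/w3.png

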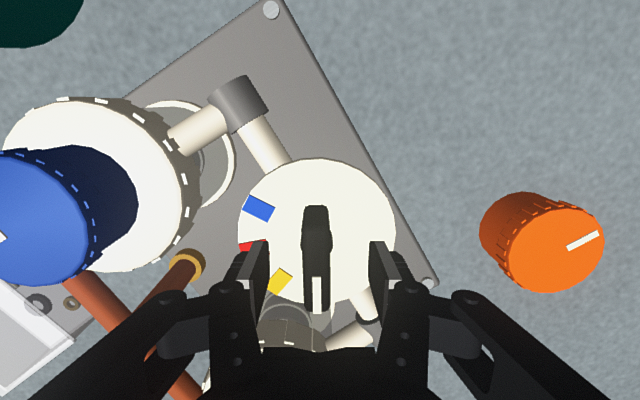

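View pics/s3.png

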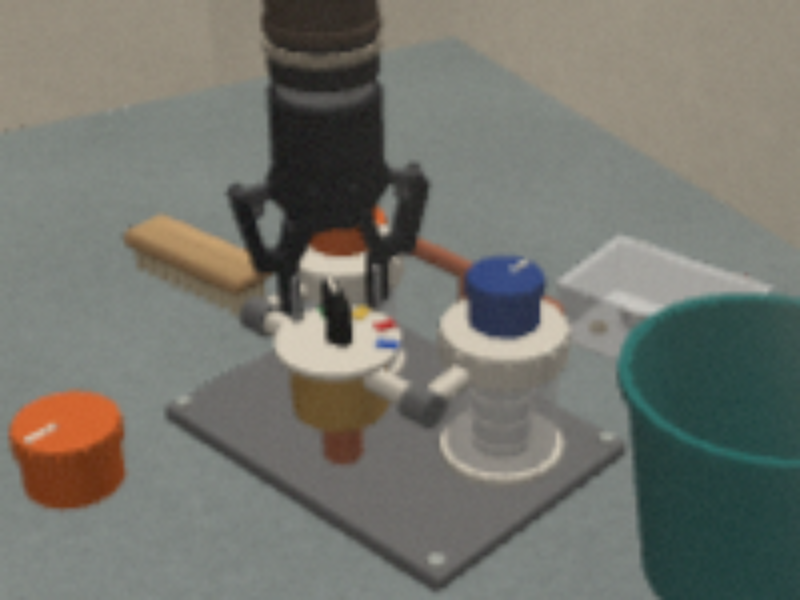

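The bar, at (316,258) in the wrist view, is centred and parallel between the jaws. I'll lower and close.

```bash
python3 -m jog '[{"x":0,"y":0,"z":12,"spin":0,"fingers":50},{"x":0,"y":0,"z":12,"spin":0,"fingers":0},{"x":0,"y":0,"z":12,"spin":0,"fingers":0},{"x":0,"y":0,"z":12,"spin":0,"fingers":0},{"x":0,"y":0,"z":12,"spin":0,"fingers":0}]'
python3 -m jog '[{"x":0,"y":0,"z":0,"spin":0,"fingers":0},{"x":0,"y":0,"z":0,"spin":0,"fingers":0},{"x":0,"y":0,"z":0,"spin":0,"fingers":0}]'; python3 -c "
from station import status
s=status.observe();print(s['ee_pos'],s['contact_force'],s['ft_torque'],s['joints'])"
```

```text
time: 4.6
ee_pos: [0.4608, 0.0987, 0.1473]
tcp_rot: [-180.0, 0.1, -105.0]
contact_force: [-3.1, 0.9, 4.9]
gripper_width: 0.137
time: 4.9
ee_pos: [0.4608, 0.0987, 0.1472]
tcp_rot: [-180.0, 0.1, -105.0]
contact_force: [-4.0, 1.1, 6.6]
gripper_width: 0.139
[0.46079032 0.09865019 0.14722952] [-3.96280949  1.11879875  6.63690827] [0.16933619 0.70324991 0.05458484] [ 1.20642854e+01  2.54850306e+00 -2.01225179e+01  6.72779439e+01
  3.33355151e-02 -6.28953218e+01]
```

```bash
python3 -m jog '[{"x":0,"y":0,"z":0,"spin":8,"fingers":0},{"x":0,"y":0,"z":0,"spin":16,"fingers":0},{"x":0,"y":0,"z":0,"spin":24,"fingers":0},{"x":0,"y":0,"z":0,"spin":32,"fingers":0},{"x":0,"y":0,"z":0,"spin":40,"fingers":0}]'
python3 -m jog '[{"x":0,"y":0,"z":0,"spin":8,"fingers":0},{"x":0,"y":0,"z":0,"spin":16,"fingers":0},{"x":0,"y":0,"z":0,"spin":24,"fingers":0},{"x":0,"y":0,"z":0,"spin":32,"fingers":0},{"x":0,"y":0,"z":0,"spin":40,"fingers":0}]'
python3 -m jog '[{"x":0,"y":0,"z":0,"spin":1,"fingers":0},{"x":0,"y":0,"z":0,"spin":1,"fingers":0}]'
python3 - <<'E'
from h import *
s=status.observe();print(s['contact_force'],s['ft_torque'])
p=read_camera("wrist");cv2.imwrite("pics/w4.png",p["img"])
E
```

```text
time: 5.4
ee_pos: [0.4614, 0.0982, 0.1472]
tcp_rot: [-179.9, 0.1, -145.4]
contact_force: [-0.6, -2.1, 4.5]
gripper_width: 0.139
time: 5.9
ee_pos: [0.4616, 0.0975, 0.1472]
tcp_rot: [-179.9, 0.1, 174.6]
contact_force: [1.5, -4.2, 3.5]
gripper_width: 0.137
time: 6.1
ee_pos: [0.4616, 0.0976, 0.1473]
tcp_rot: [-179.9, 0.1, 174.0]
contact_force: [-0.1, -3.8, 5.9]
gripper_width: 0.143
[-0.05296142 -3.78369911  5.9452375 ] [-0.98787784  0.09903677  0.05428127]
```

View pics/w4.png

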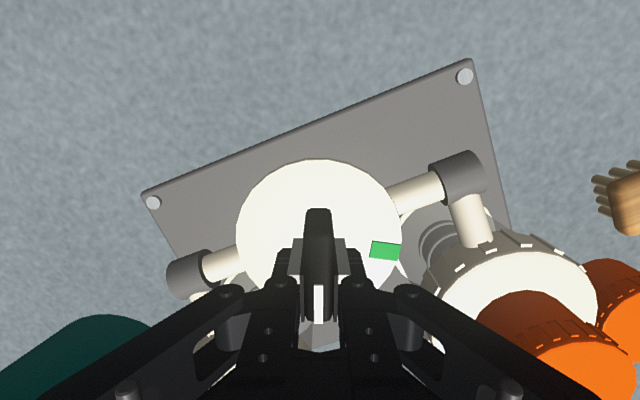

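The knob turned with the gripper and its pointer now sits where red should be. I'll release, lift and check.

```bash
python3 -m jog '[{"x":0,"y":0,"z":0,"spin":0,"fingers":40},{"x":0,"y":0,"z":0,"spin":0,"fingers":40},{"x":0,"y":0,"z":-40,"spin":0,"fingers":60},{"x":0,"y":0,"z":-80,"spin":0,"fingers":85},{"x":0,"y":0,"z":-110,"spin":0,"fingers":85}]'
python3 -m jog '[{"x":40,"y":0,"z":0,"spin":0,"fingers":85},{"x":60,"y":0,"z":0,"spin":0,"fingers":85},{"x":60,"y":0,"z":0,"spin":0,"fingers":85}]'
python3 - <<'E'
from h import *
p=read_camera("wrist");cv2.imwrite("pics/w5.png",p["img"])
s=status.observe();print(s["time"],s["ee_pos"],s["tcp_rot"],s["joints"].round(1))
for nm in["orange_cap_crown","blue_cap_crown"]:
    for q in trace(nm,p)[:3]:
        v,u=np.nonzero(q["mask"]); print(nm,round(q["score"],2),q["bbox"],onz(p,(u.mean(),v.mean()),.16).round(4))
E
```

```text
time: 6.65
ee_pos: [0.4608, 0.0987, 0.2583]
tcp_rot: [180.0, 0.0, 174.0]
contact_force: [1.2, -0.6, 0.3]
gripper_width: 0.953
time: 6.95
ee_pos: [0.3994, 0.105, 0.2568]
tcp_rot: [180.0, 0.0, 174.1]
contact_force: [0.6, -0.1, 0.6]
gripper_width: 0.991
7.0 [0.40065298 0.10498098 0.25661194] [1.79963331e+02 5.58485414e-02 1.74048441e+02] [ 14.7  -4.8 -13.5  81.2   0.   20.6]
orange_cap_crown 0.73 [352.4, 0.0, 437.4, 90.3] [0.2941 0.1648 0.16  ]
orange_cap_crown 0.68 [489.7, 260.5, 573.4, 322.0] [0.4918 0.2725 0.16  ]
blue_cap_crown 0.74 [244.1, 335.0, 291.7, 359.4] [0.5251 0.0437 0.16  ]
```

View pics/w5.png

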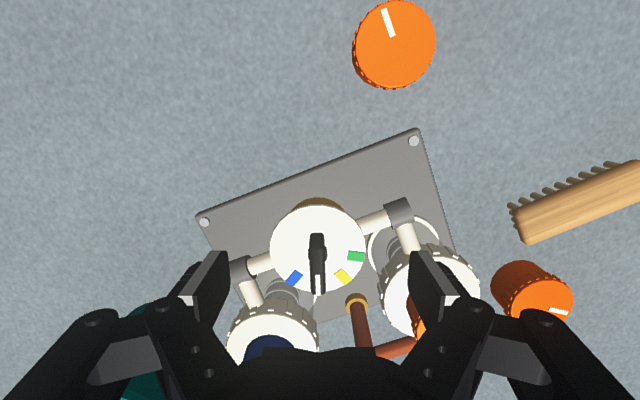

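Pointer at (317,285) stands between blue at (294,278) and yellow at (342,275), right over the hidden red mark, so the water is shut. Next I'll move over the orange cap on the pot.

```bash
python3 -m jog '[{"x":-122,"y":116,"z":0,"spin":-26,"fingers":85},{"x":-122,"y":116,"z":0,"spin":-26,"fingers":85},{"x":-122,"y":116,"z":0,"spin":-26,"fingers":85},{"x":-122,"y":116,"z":0,"spin":-26,"fingers":85},{"x":-122,"y":116,"z":0,"spin":-26,"fingers":85}]'
python3 - <<'E'
from h import *
p=read_camera("wrist");cv2.imwrite("pics/w6.png",p["img"])
s=status.observe();print(s["time"],s["ee_pos"],s["tcp_rot"],s["joints"].round(1))
hsv=cv2.cvtColor(p["img"],cv2.COLOR_BGR2HSV)
print(proj(p,[[.5196,.203,.170]]))
for nm in["orange_cap_crown"]:
    for q in trace(nm,p)[:3]:
        v,u=np.nonzero(q["mask"]); print(nm,round(q["score"],2),q["bbox"],u.mean(),v.mean(),onz(p,(u.mean(),v.mean()),.16).round(4))
E
```

```text
time: 7.6
ee_pos: [0.5371, 0.2087, 0.2536]
tcp_rot: [180.0, -0.2, -160.0]
contact_force: [-1.3, -0.2, -0.1]
gripper_width: 0.996
7.65 [0.53573824 0.20765135 0.25431256] [-1.79994338e+02 -1.69232328e-01 -1.60032877e+02] [21.2 12.8  5.2 82.6 -0.   1.2]
[[319.06383287 186.64063444]]
orange_cap_crown 0.87 [384.9, 224.7, 456.4, 293.2] 416.1864268192968 249.32747342600163 [0.5439 0.2931 0.16  ]
orange_cap_crown 0.57 [281.8, 140.0, 356.5, 219.9] 319.20352564102564 180.75100160256412 [0.518  0.2025 0.16  ]
```

View pics/w6.png

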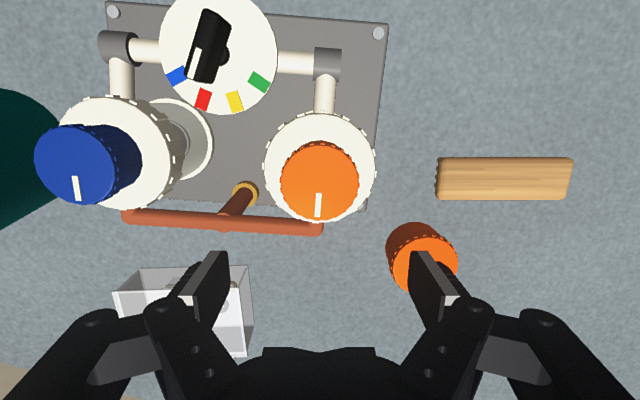

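Run:
```python
from h import *
p=read_camera("wrist")
hsv=cv2.cvtColor(p["img"],cv2.COLOR_BGR2HSV)
m=((hsv[...,0]<20)&(hsv[...,1]>150)&(hsv[...,2]>200)).astype(np.uint8); m[:,:270]=0;m[:,365:]=0;m[:125]=0;m[225:]=0
c=max(cv2.findContours(m,0,2)[0],key=cv2.contourArea)
print(cv2.minEnclosingCircle(c),cv2.boundingRect(c)); (u,v),r=cv2.minEnclosingCircle(c); e=cv2.fitEllipse(c);print(e)
for z in(.163,.17):print(onz(p,(u,v),z),onz(p,e[0],z))
a=onz(p,(u-r,v),.17);b=onz(p,(u+r,v),.17);print("dia",np.linalg.norm(a-b))
l,t=140,0;cv2.imwrite("pics/w7.png",cv2.resize(p["img"][0:150,140:300],None,fx=4,fy=4))
a=read_camera("scene");cv2.imwrite("pics/sc7.png",cv2.resize(a["img"][110:230,270:450],None,fx=4,fy=4))
```

```text
((320.1829528808594, 184.4742431640625), 39.35335922241211) (281, 149, 79, 74)
((320.3149719238281, 185.04507446289062), (73.49221801757812, 76.91322326660156), 86.44690704345703)
[0.51779758 0.20239253 0.163     ] [0.51816954 0.20263132 0.163     ]
[0.51603429 0.20170796 0.17      ] [0.51639428 0.20193907 0.17      ]
dia 0.055556648836697864
```

View pics/w7.png

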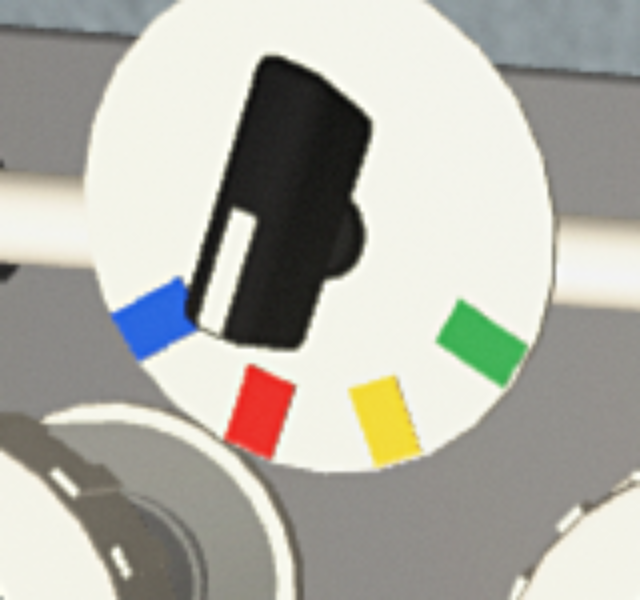

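The selector pointer is parallel to the red mark, so it is on red. The target cap is at (320,184) in the wrist view. It measures 55.6 mm across at 170 mm up and sits on the pot head, so it is the right one, at about (0.518, 0.202). The other orange cap, at (422,258), is on the floor. I'll descend in stages.

```bash
python3 -m jog '[{"x":18,"y":1,"z":0,"spin":0,"fingers":85},{"x":18,"y":1,"z":20,"spin":0,"fingers":85},{"x":18,"y":1,"z":50,"spin":0,"fingers":85},{"x":18,"y":1,"z":60,"spin":0,"fingers":85},{"x":18,"y":1,"z":60,"spin":0,"fingers":85}]'
python3 - <<'E'
from h import *
p=read_camera("wrist");cv2.imwrite("pics/w8.png",p["img"])
s=status.observe();print(s["ee_pos"])
q=read_camera("side");cv2.imwrite("pics/s8.png",cv2.resize(q["img"][120:270,200:400],None,fx=4,fy=4))
E
```

```text
time: 8.3
ee_pos: [0.5161, 0.2011, 0.1955]
tcp_rot: [-180.0, -0.1, -160.1]
contact_force: [0.2, 0.1, 0.7]
gripper_width: 0.995
[0.51682757 0.20144658 0.1967891 ]
```

View pics/w8.png

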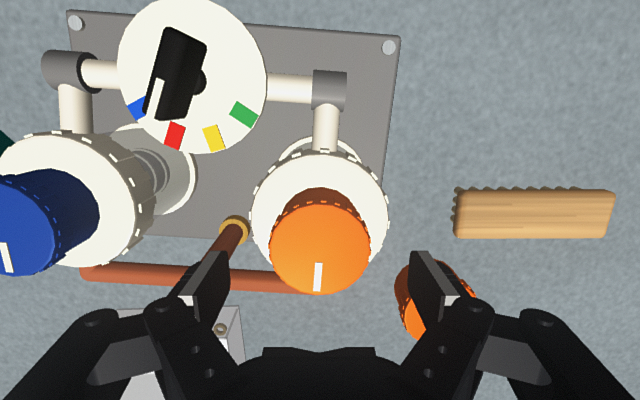

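View pics/s8.png

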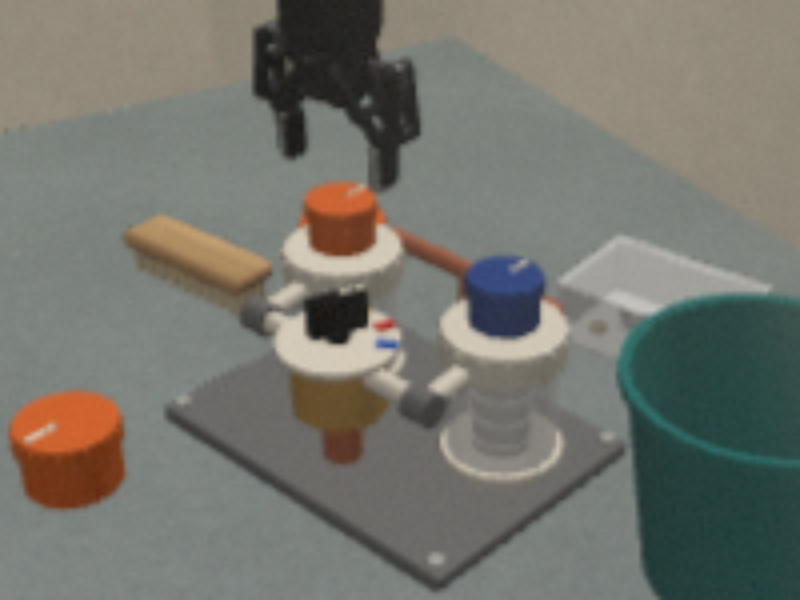

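Run:
```python
from h import *
p=read_camera("wrist")
s=status.observe();print(s["ee_pos"],s["tcp_rot"])
hsv=cv2.cvtColor(p["img"],cv2.COLOR_BGR2HSV)
m=((hsv[...,0]<20)&(hsv[...,1]>150)&(hsv[...,2]>200)).astype(np.uint8); m[:,:262]=0;m[:,376:]=0;m[:185]=0;m[305:]=0
c=max(cv2.findContours(m,0,2)[0],key=cv2.contourArea)
(u,v),r=cv2.minEnclosingCircle(c);print(u,v,r)
X=onz(p,(u,v),.169);print(X)
print("in tool dx,dy:",[(X[:2]-s["ee_pos"][:2])@np.array([np.cos(np.radians(t)),np.sin(np.radians(t))])*1000 for t in(s["tcp_rot"][2],s["tcp_rot"][2]-90)])
```

```text
[0.51777628 0.20197072 0.19785853] [ 1.79998169e+02  1.10976063e-01 -1.60067142e+02]
318.7671813964844 242.8972625732422 50.84990692138672
[0.51577635 0.20162193 0.169     ]
in tool dx,dy: [np.float64(1.9990307930720383), np.float64(0.35391966225372307)]
```

```bash
python3 -m jog '[{"x":0,"y":0,"z":15,"spin":0,"fingers":85},{"x":0,"y":0,"z":30,"spin":0,"fingers":85},{"x":0,"y":0,"z":37,"spin":0,"fingers":85},{"x":0,"y":0,"z":37,"spin":0,"fingers":85},{"x":0,"y":0,"z":37,"spin":0,"fingers":30}]'
python3 -m jog '[{"x":0,"y":0,"z":0,"spin":0,"fingers":30},{"x":0,"y":0,"z":0,"spin":0,"fingers":30},{"x":0,"y":0,"z":0,"spin":0,"fingers":30},{"x":0,"y":0,"z":0,"spin":0,"fingers":30}]'
python3 - <<'E'
from h import *
s=status.observe();print(s["ee_pos"],s["tcp_rot"],s["contact_force"],s["ft_torque"],s["joints"])
p=read_camera("wrist");cv2.imwrite("pics/w9.png",p["img"])
E
```

```text
time: 8.95
ee_pos: [0.5177, 0.2021, 0.1602]
tcp_rot: [180.0, 0.1, -160.0]
contact_force: [-0.6, -0.4, 0.2]
gripper_width: 0.854
time: 9.35
ee_pos: [0.518, 0.2022, 0.1608]
tcp_rot: [180.0, 0.1, -160.1]
contact_force: [0.1, -0.6, 5.8]
gripper_width: 0.635
[0.5180038  0.20223657 0.16084348] [ 1.79997103e+02  1.38685242e-01 -1.60050637e+02] [ 0.08951218 -0.64952482  5.8155556 ] [-0.09471734  0.16597907 -0.04061809] [ 2.13266495e+01  1.12090671e+01 -8.50349068e+00  7.01487274e+01
 -4.37074165e-04  1.37728288e+00]
```

View pics/w9.png

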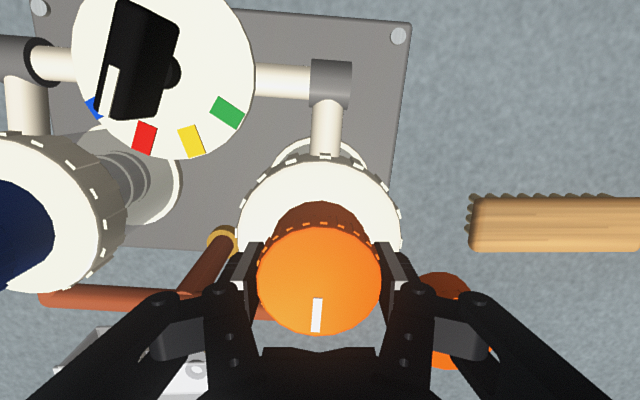

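The cap is gripped at 54 mm. I'll test counter-clockwise first, in a small step.

```bash
python3 -m jog '[{"x":0,"y":0,"z":0,"spin":-2,"fingers":30},{"x":0,"y":0,"z":0,"spin":-4,"fingers":30},{"x":0,"y":0,"z":0,"spin":-5,"fingers":30},{"x":0,"y":0,"z":0,"spin":-5,"fingers":30}]'
python3 - <<'E'
from h import *
s=status.observe();print(s["tcp_rot"],s["contact_force"],s["ft_torque"],s["joint_efforts"].round(3))
p=read_camera("wrist");cv2.imwrite("pics/w10.png",p["img"][150:350,180:480])
E
```

```text
time: 9.8
ee_pos: [0.518, 0.2021, 0.1608]
tcp_rot: [180.0, 0.1, -155.3]
contact_force: [-0.9, 0.6, 5.2]
gripper_width: 0.627
[ 1.79979865e+02  1.34006876e-01 -1.55305682e+02] [-0.86716496  0.55054306  5.17362469] [ 0.11661699  0.28218599 -2.02602811] [  1.461 -44.343  32.748  -0.498  -0.243  -2.075]
```

View pics/w10.png

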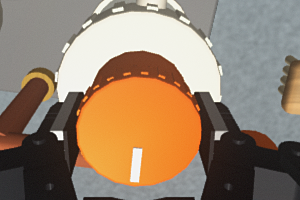

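Counter-clockwise hits the hard stop, with the wrist at -2.0 N m, so the thread is left-hand. I'll turn clockwise.

```bash
python3 -m jog '[{"x":0,"y":0,"z":0,"spin":4,"fingers":30},{"x":0,"y":0,"z":0,"spin":8,"fingers":30},{"x":0,"y":0,"z":0,"spin":12,"fingers":30},{"x":0,"y":0,"z":0,"spin":15,"fingers":30},{"x":0,"y":0,"z":0,"spin":15,"fingers":30}]'
python3 - <<'E'
from h import *
s=status.observe();print(s["tcp_rot"],s["contact_force"],s["ft_torque"],s["joint_efforts"].round(3))
p=read_camera("wrist");cv2.imwrite("pics/w11.png",p["img"][150:350,180:480])
E
```

```text
time: 10.35
ee_pos: [0.5182, 0.2023, 0.1609]
tcp_rot: [180.0, 0.2, -170.1]
contact_force: [0.0, 0.1, 5.5]
gripper_width: 0.635
[ 1.79970446e+02  1.63573402e-01 -1.70117776e+02] [0.02212677 0.11403586 5.45453613] [-0.01253394  0.0244846  -0.02288694] [ 7.0000e-03 -4.4755e+01  3.2502e+01 -4.2000e-02  2.1000e-02  2.6700e-01]
```

View pics/w11.png

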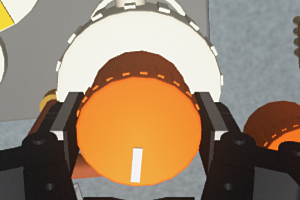

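Clockwise is free: the torque is near 0 and the stripe stays with the gripper. Another 66° takes it to about 76° from the start.

```bash
python3 -m jog '[{"x":0,"y":0,"z":0,"spin":8,"fingers":30},{"x":0,"y":0,"z":0,"spin":16,"fingers":30},{"x":0,"y":0,"z":0,"spin":24,"fingers":30},{"x":0,"y":0,"z":0,"spin":32,"fingers":30},{"x":0,"y":0,"z":0,"spin":40,"fingers":30}]'
python3 -m jog '[{"x":0,"y":0,"z":0,"spin":8,"fingers":30},{"x":0,"y":0,"z":0,"spin":16,"fingers":30},{"x":0,"y":0,"z":0,"spin":22,"fingers":30},{"x":0,"y":0,"z":0,"spin":26,"fingers":30},{"x":0,"y":0,"z":0,"spin":26,"fingers":30}]'
python3 - <<'E'
from h import *
s=status.observe();print(s["tcp_rot"],s["contact_force"],s["ft_torque"])
p=read_camera("wrist");cv2.imwrite("pics/w12.png",p["img"])
E
```

```text
time: 10.9
ee_pos: [0.5185, 0.2021, 0.1608]
tcp_rot: [179.9, 0.2, 149.6]
contact_force: [1.1, -0.5, 5.4]
gripper_width: 0.634
time: 11.4
ee_pos: [0.5183, 0.2023, 0.1608]
tcp_rot: [179.8, 0.0, 123.9]
contact_force: [0.3, -0.0, 4.3]
gripper_width: 0.638
[1.79833277e+02 4.84208015e-02 1.23857372e+02] [ 0.3320974  -0.0319271   4.28996133] [-0.08354371 -0.02989313 -0.01268114]
```

View pics/w12.png

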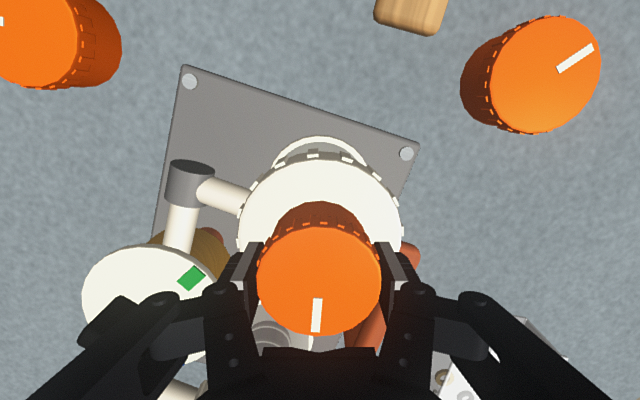

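The cap turned with the jaws to about 76°, torque near 0. I'll lift slowly at first.

```bash
python3 -m jog '[{"x":0,"y":0,"z":-4,"spin":0,"fingers":30},{"x":0,"y":0,"z":-8,"spin":0,"fingers":30},{"x":0,"y":0,"z":-12,"spin":0,"fingers":30},{"x":0,"y":0,"z":-16,"spin":0,"fingers":30},{"x":0,"y":0,"z":-20,"spin":0,"fingers":30}]'
```

```text
time: 11.95
ee_pos: [0.5175, 0.2023, 0.1795]
tcp_rot: [180.0, -0.0, 124.0]
contact_force: [2.8, 4.6, -4.1]
gripper_width: 0.628
```

```bash
python3 -m jog '[{"x":0,"y":0,"z":-20,"spin":0,"fingers":30},{"x":0,"y":0,"z":-45,"spin":0,"fingers":30},{"x":0,"y":0,"z":-70,"spin":0,"fingers":30},{"x":0,"y":0,"z":-90,"spin":0,"fingers":30},{"x":0,"y":0,"z":-105,"spin":0,"fingers":30}]'
python3 -m jog '[{"x":0,"y":0,"z":0,"spin":0,"fingers":30},{"x":0,"y":0,"z":0,"spin":0,"fingers":30},{"x":0,"y":0,"z":0,"spin":0,"fingers":30}]'
python3 - <<'E'
from h import *
p=read_camera("wrist");cv2.imwrite("pics/w13.png",p["img"])
q=read_camera("side");cv2.imwrite("pics/s13.png",cv2.resize(q["img"][90:270,200:420],None,fx=3.3,fy=3.3))
q=read_camera("scene");cv2.imwrite("pics/sc13.png",cv2.resize(q["img"][90:290,250:470],None,fx=3,fy=3))
E
```

```text
time: 12.45
ee_pos: [0.5172, 0.2013, 0.2861]
tcp_rot: [180.0, 0.1, 123.9]
contact_force: [0.8, 0.5, -0.8]
gripper_width: 0.635
time: 12.75
ee_pos: [0.5169, 0.2016, 0.2832]
tcp_rot: [-179.9, -0.0, 123.9]
contact_force: [0.1, 0.6, -0.6]
gripper_width: 0.632
```

View pics/w13.png

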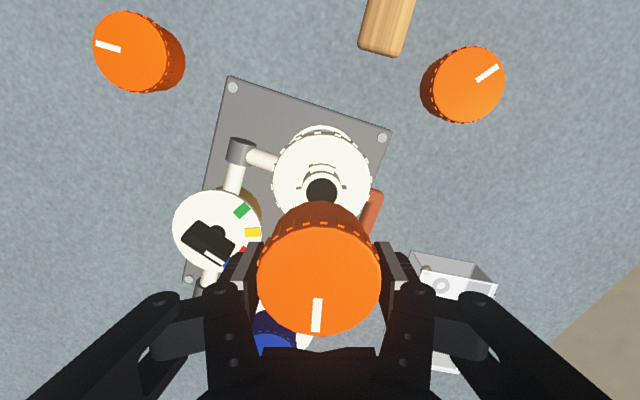

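View pics/s13.png

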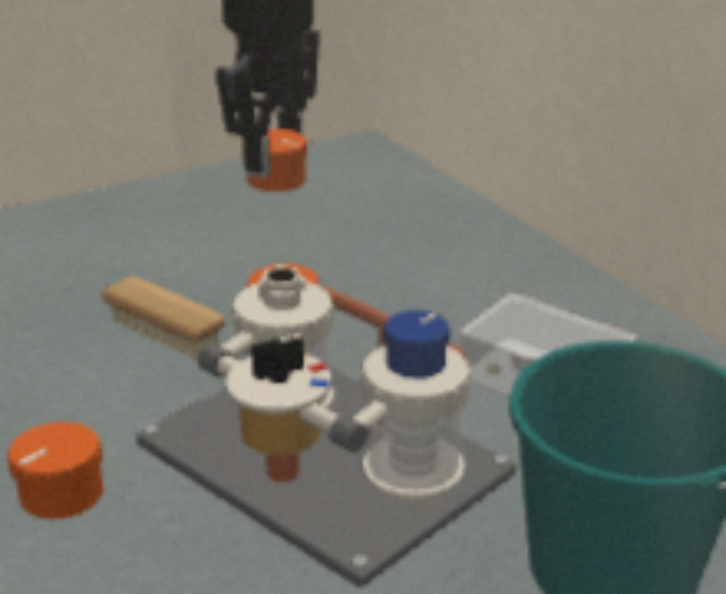

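View pics/sc13.png

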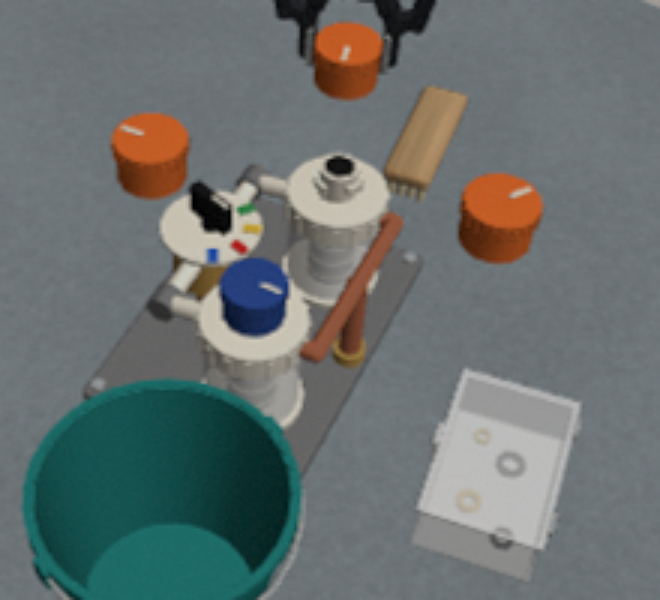

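The pictures show the cap off and held high, the neck bare, the selector on red, the blue cap on, and the bystanders where they were. I'll hand in.

```bash
python3 -c "
from station import env,status
print(env.hand_in()); s=status.observe(); print(s['time'],s['ee_pos'],s['gripper_width'])"
```

```text
the job is handed in; nothing more can be done
None
the job is handed in; nothing more can be done
```

The job is done and handed in at about 13 s; no verdict came back. I turned the selector from green to red first. Then I tried the orange cap: counter-clockwise hit the hard stop (2.0 N m at the wrist), so its thread is left-hand. I turned it about 76° clockwise with almost no torque and lifted it off.

Last checks:
- **Cap:** it is firmly held, with its lower edge about 98 mm above the neck rim.
- **Selector:** after I let go, the pointer lay parallel to the red mark.
- **Everything else:** in the final pictures the blue cap is still on, and the bucket, acrylic box and brush have not visibly moved.

No check failed. The one disagreement was small: the wrist camera put the cap 2–4 mm nearer the robot than the other two cameras, and the grip was not affected.

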